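# Feeler gauge test of the air gaps behind the bottle warmer and the steriliser

### The job

Check the air gaps between the stacking tiers and the two appliances in front of them with the feeler gauge that hangs in its white rest. First press the blade's end, upright, onto the narrow gap behind the steriliser, to see that it jams there; then slide the held blade down into the wide gap behind the bottle warmer until its shoulder rests on top, and leave it standing there. Do not move or knock over the glass bottle.

Things in the scene. Friction and masses are not known exactly. Their poses are not given: they have to be found in the camera images.
- gauge_grip (a point): Mid grip tab of the loose 120 g feeler gauge, hanging in a white 70x70x80 mm rest. Bottom up: steel blade 8 thick (x) x 40 wide (y) x 60 mm long; grey shoulder 50 (x) x 46 x 8; grey grip tab 14 thick (x) x 30 wide x 50 tall. Point: 25 mm below the tab's top, 25 above shoulder top, 33 above its underside, 93 above the blade's end. z up. Grip tab across its 14 mm (fingers close along x).
- narrow_gap (a point): Mouth centre of the 4 mm gap between the fixed steriliser's back (white box 155 deep x 150 wide x 120 mm high, flat lid with low grey bar) and the closed front of the fixed grey tiers (400 long, 190 deep, flat top). Mouth level with both tops, 120 mm up. x: across the gap, appliance to tiers; y: along it (150 mm); z up. Gauge x goes along this x. The 8 mm blade cannot enter.
- wide_gap (a point): Mouth centre of the 24 mm gap between the fixed bottle warmer's back (white box 115 deep x 130 wide x 120 mm high, round 62 mm well in its top, toggle in front) and the tiers' front. Level with both tops, 120 mm up; 130 mm long, open down to the ledge: the blade goes in until the shoulder rests on both tops. Axes as narrow_gap. Warmer and steriliser may swap left and right.
- bottle_mid (a point): Half-way up an empty glass bottle, 56 mm diameter, 150 mm tall, standing loose on the ledge; a bystander to be left alone.
Mind the look-alikes: they are no part of the job. What is shaped like the part that bears wide_gap but green or turquoise is not meant.

How it is judged:
By the outcome, as a careful person would: the job done as asked, in the order asked, and still so for the second after the job is handed in, with the robot touching nothing.
It also fails if it takes over 42 s, if anything falls off the work surface, if the arm or the gripper's body presses on something with over 40 N, if the wrist force passes 120 N, or if a joint passes its speed limit or range.

### The arm

A 6-joint arm with a two-finger parallel gripper is mounted at the origin on the work surface. World frame = base frame: x ahead of the robot, y to its left, z up, the work surface at z = 0. Lengths are in m, angles in rad, forces in N, time in s.
With the tool pointing down it reaches from about 0.375 to 0.9 m from the base axis. Payload 3.1 kg.
Tool frame: the origin (TCP) lies midway between the tips of the shut fingers; the grasp point (between the pads) lies 19 mm behind it; y points along the fingers, z is the direction in which the jaws open and shut, and the axes are right-handed (so a half turn about y gives the same grasp; the last joint's range is limited). The gripper opens to 87 mm and grips with 3 to 60 N. Pads are 19 mm wide; open, the fingers measure 117 mm over their backs; the gripper's body (75 mm by 190 mm) begins 51 mm behind the grasp point.
Start: joints at [-1.323, 0.527, 1.433, -0, 1.181, -0.178], TCP at [0.258, -0.569, 0.223] pointing down, gripper open.
Joint ranges: [-3.08, 3.08], [-0.75, 2.2], [0.22, 2.44], [-1.43, 4.57], [0, 2.65], [-2.85, 2.85]. Speed limits (rad/s): [2.79, 2.79, 3.14, 3.14, 3.14, 3.14].

### API

Orientations are given as a rotation vector (axis times angle).
In Python, from workcell import env gives the robot as it stands.
- The arm moves only by the tool jog_arm, never from a script. Its argument "moves" is a list of rows, each a list of 7 numbers: the closure, from 0 (fully open) to 1 (shut), then the shift along the world's x, y, z each as a share of 20 mm, from -1 to 1, then the turn, a rotation vector about the world's x, y, z each as a share of 5 degrees, from -1 to 1. In form: [[gripper, x, y, z, wx, wy, wz], ...]. A call has 1 to 12 rows; each row shifts and turns the commanded pose from where the row before left it; what a row does not reach is not made up. A row lasts 1/12 s, in which the tool goes at most 41.7 mm and 7.16 degrees, less where a joint would pass 70% of its speed; a pose out of reach is approached as far as the arm can. A call with a number of a shift or a turn outside -1 to 1 is refused whole. A call with a gripper value outside its range is refused whole. The fingers move at their own pace and stop on an object; "force" is the grip in N (left out, the last holds). Time passes only in rows, so rows that do not move let the fingers close. It gives the time, the measured TCP pose, the force and the opening at its end, in the units of the state.
- env.state(): the state, without advancing time (a new reading comes with each control period).
- env.snapshot(name): name is "side" or "top" or "wrist"; returns the picture (420x560x3 uint8, blue, green, red); there is no depth.
- env.get_calibration(name): a dict with "intrinsics" (3x3 intrinsics, pixels), "R" (3x3) and "t" (3): a world point X has camera coordinates R X + t. Camera axes: x right, y down, z forward; pixel columns grow to the right and rows downward; lengths in m; the calibration is good to about 2 mm. A picture is of the moment at which its call begins: read the wrist's pose just before it. get_calibration takes no time and is no camera call; for the wrist camera it gives the pose at the moment of the call.
- env.finish_job(): hands the job in, once; it reports no verdict.
The state is a dict: "t": time; "joint_positions": joint angles; "qvel": joint speeds; "joint_torque": joint torques, N m; "tcp_pos": TCP position; "tool_rot": TCP orientation; "ft_force": force on the tool from outside, world axes, zero at the start; "wrist_torque": the same for the moment, N m; "width": opening from 0.0 (shut) to 1.0 (fully open).
Only numpy, scipy, OpenCV 4.12 (cv2) and the standard library are available. Lean on these libraries where they do the work, as an engineer would, in place of code of your own. Each camera call takes 0.05 s, during which the arm holds its last target. There are 200 camera calls.

## Working session

There is one attempt and no reset: what is moved stays moved. The work goes in short steps, Python scripts to look and compute and a tool call to move; the robot and the scene stay as the last step left them, time stands still between calls to the robot, and variables do not carry over. Pictures are saved under pics/ and viewed, about 8 in all and at most 12, crops included, and the job is handed in when it is done.

Besides the shell and the picture viewer there is one more tool, called as name([rows], argument=value, ...), one row to a line, values as JSON. jog_arm: Moves the arm, as the interface text tells. Its arguments: {"type":"object","properties":{"moves":{"type":"array","items":{"type":"array","items":{"type":"number"}}},"force":{"type":"number"}},"required":["moves"]}

```bash
mkdir -p pics
cat > h.py <<'E'
import numpy as np, cv2
from workcell import env
def ray(name,u,v,cal=None):
    c=cal or env.get_calibration(name); K,R,t=map(np.array,(c["intrinsics"],c["R"],c["t"]))
    o=-R.T@t; d=R.T@np.linalg.inv(K)@np.array([u,v,1.]); return o,d
def onz(name,u,v,z,cal=None):
    o,d=ray(name,u,v,cal); return o+d*(z-o[2])/d[2]
def proj(name,X):
    c=env.get_calibration(name); p=np.array(c["intrinsics"])@(np.array(c["R"])@np.array(X)+np.array(c["t"])); return p[:2]/p[2]
E
python3 - <<'E'
from h import *
for n in("top","side"):
    cv2.imwrite(f"pics/{n}0.png",env.snapshot(n)); c=env.get_calibration(n);o,d=ray(n,280,210); print(n,o,d)
print(env.state())
E
```

```text
top [ 0.3466003  -0.04298948  1.32972573] [ 0.11473326  0.00814719 -0.9934388 ]
side [0.29664259 0.99630502 0.77766757] [ 0.15024308 -0.83543124 -0.52869298]
{'t': 0.1, 'joint_positions': array([-1.32350498e+00,  5.28358283e-01,  1.43375618e+00, -1.57342839e-06,
        1.18137330e+00, -1.78458638e-01]), 'qvel': array([-0.00079904, -0.00269647, -0.00235218,  0.00037412,  0.00068118,
       -0.00086807]), 'joint_torque': array([ 5.46556348e-04, -4.40983522e+01, -1.77151394e+01,  6.35893294e-02,
        5.33896149e-02, -4.06652691e-05]), 'tcp_pos': array([ 0.25801803, -0.56855175,  0.22168436]), 'tool_rot': array([-0.42941451,  1.98825963, -1.98441077]), 'ft_force': array([-0.07144346, -0.30255678,  0.56897894]), 'wrist_torque': array([-0.00119383, -0.02016456,  0.02225126]), 'width': 1.0040392740691}
```

View pics/top0.png

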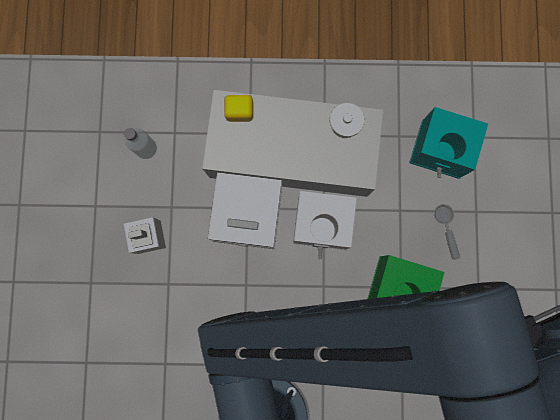

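View pics/side0.png

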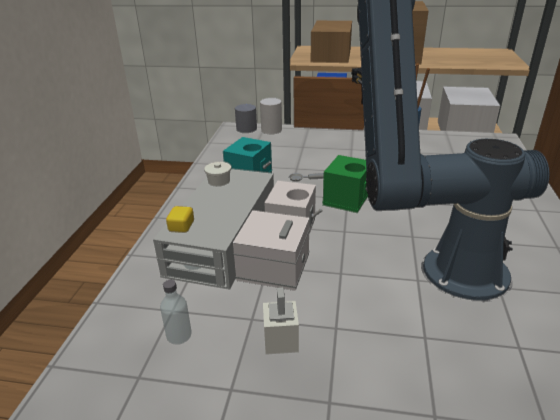

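The top view shows the gauge rest at about (142,235), the bottle at (137,140), the steriliser at (245,210), the warmer at (325,220) and the tiers behind both. I'll zoom in for edges.

Run:
```python
from h import *
a=cv2.imread("pics/top0.png")
b=cv2.resize(a[160:260,195:375],None,fx=4.4,fy=4.4,interpolation=cv2.INTER_CUBIC)
c=cv2.resize(a[208:260,115:170],None,fx=6,fy=6,interpolation=cv2.INTER_CUBIC)
s=cv2.imread("pics/side0.png")
d=cv2.resize(s[280:355,250:315],None,fx=5,fy=5,interpolation=cv2.INTER_CUBIC)[:,:]
out=np.zeros((600,800,3),np.uint8)
b=cv2.resize(a[160:260,195:375],None,fx=3,fy=3,interpolation=cv2.INTER_CUBIC)
d=cv2.resize(s[282:352,255:310],None,fx=4,fy=4,interpolation=cv2.INTER_CUBIC)
c=cv2.resize(a[212:258,120:165],None,fx=5,fy=5,interpolation=cv2.INTER_CUBIC)
out[:300,:540]=b; out[:280,560:780]=d; out[310:540,:225]=c
e=cv2.resize(s[175:290,225:330],None,fx=2.5,fy=2.5,interpolation=cv2.INTER_CUBIC); out[310:310+e.shape[0],300:300+e.shape[1]]=e
cv2.imwrite("pics/crop1.png",out)
```

```text
(no output)
```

View pics/crop1.png

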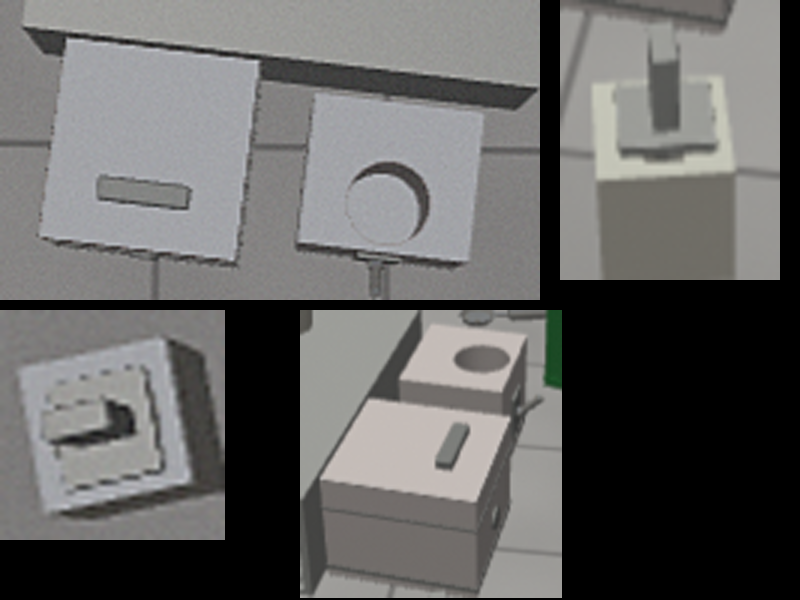

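Run:
```python
from h import *
np.set_printoptions(precision=4,suppress=True)
f=lambda q,z:[onz("top",*p,z)[:2] for p in q]
yaw=lambda a,b:np.degrees(np.arctan2(*(lambda d:(-d[0],d[1]))(np.array(a)-b)))
S=f([(216.7,173.3),(281.7,180),(274,247.7),(208.3,238.3)],.12)
W=f([(299.3,191.3),(356.3,198),(351,247.7),(294,241)],.12)
T=f([(203,169),(374.3,189.3)],.12)
R=f([(124,224),(152.6,217.6),(157.6,247),(129,253)],.08)
G=f([(130,227),(150,223),(152,244),(132.4,248)],.088)
for n,q in dict(S=S,W=W,T=T,R=R,G=G).items(): print(n,*q,"len",np.linalg.norm(q[0]-q[1]),"yaw",yaw(q[0],q[1]),"c",np.mean(q,0))
print("S back mid",(S[0]+S[1])/2,"W back mid",(W[0]+W[1])/2)
# side estimates
d=lambda p,ox,oy,s,cx,cy:((p[0]-cx)/s+ox,(p[1]-cy)/s+oy)
print("tab top side",onz("side",*d((663,42),255,282,4,560,0),.138))
print("rest side",np.mean([onz("side",*d(p,255,282,4,560,0),.08) for p in[(592,88),(724,77),(736,168),(600,180)]],0))
E=lambda p:onz("side",*d(p,225,175,2.5,300,310),.12)
print("S side",E((368,402)),E((322,480)),E((478,502)),E((511,418)))
print("W side",E((430,324)),E((400,378)))
print("bottle", onz("top",130,133,.15))
```

```text
S [0.5693 0.1138] [ 0.5558 -0.036 ] [ 0.4003 -0.0208] [0.4195 0.1285] len 0.15040045080256814 yaw -5.166684463588353 c [0.4862 0.0464]
W [ 0.5301 -0.0767] [ 0.5164 -0.2073] [ 0.4027 -0.195 ] [ 0.416  -0.0658] len 0.13136585361203815 yaw -5.984265533352878 c [ 0.4663 -0.1362]
T [0.5789 0.1457] [ 0.5371 -0.2487] len 0.396572053079787 yaw -6.05379900181776 c [ 0.558  -0.0515]
R [0.4528 0.3331] [0.4688 0.2666] [0.4    0.2519] [0.3851 0.318 ] len 0.06836110799807428 yaw 13.552745429633246 c [0.4267 0.2924]
G [0.4453 0.3164] [0.4553 0.2702] [0.4064 0.2633] [0.3965 0.3084] len 0.04725840761815428 yaw 12.212441980712628 c [0.4259 0.2896]
S back mid [0.5625 0.0389] W back mid [ 0.5232 -0.142 ]
tab top side [0.4256 0.2944 0.138 ]
rest side [0.4268 0.2949 0.08  ]
S side [ 0.5548 -0.0246  0.12  ] [0.5686 0.1184 0.12  ] [0.4164 0.1325 0.12  ] [ 0.4021 -0.0134  0.12  ]
W side [ 0.5191 -0.2031  0.12  ] [ 0.5306 -0.0772  0.12  ]
bottle [0.6537 0.3089 0.15  ]
```

```bash
cat >> h.py <<'E'
from scipy.spatial.transform import Rotation as Ro
def need(p,yaw):
    """remaining shift (rows of 20 mm) and turn (rows of 5 deg) to TCP p, jaws along yaw(deg), tool down"""
    s=env.state(); M=Ro.from_rotvec(s["tool_rot"]).as_matrix()
    best=None
    for k in(0,180):
        a=np.radians(yaw+k); z=np.array([np.cos(a),np.sin(a),0]); y=np.array([0,0,-1.]); N=np.c_[np.cross(y,z),y,z]
        r=Ro.from_matrix(N@M.T).as_rotvec(); print("turn",np.degrees(r).round(2),"rows",(np.degrees(r)/5).round(3))
    print("tcp",s["tcp_pos"].round(4),"d rows",((np.array(p)-s["tcp_pos"])/.02).round(3),"F",s["ft_force"].round(2),"w",round(s["width"],3),"t",round(s["t"],2),"q",s["joint_positions"].round(2))
E
python3 -c "
from h import *
print(Ro.from_rotvec(env.state()['tool_rot']).as_matrix().round(3))
need((.426,.293,.25),12.8)"
```

```text
[[-0.911 -0.     0.413]
 [-0.413  0.002 -0.911]
 [-0.    -1.    -0.002]]
turn [-7.000e-02 -9.000e-02  7.841e+01] rows [-1.4000e-02 -1.9000e-02  1.5681e+01]
turn [-1.0000e-01  7.0000e-02 -1.0159e+02] rows [-2.0000e-02  1.5000e-02 -2.0319e+01]
tcp [ 0.258  -0.5686  0.2217] d rows [ 8.399 43.078  1.416] F [-0.07 -0.3   0.57] w 1.004 t 0.1 q [-1.32  0.53  1.43 -0.    1.18 -0.18]
```

jog_arm([
  [0, 1, 0.9, 0.3, 0, 0, 0.4],
  [0, 1, 0.9, 0.3, 0, 0, 0.4],
  [0, 1, 0.9, 0.3, 0, 0, 0.4],
  [0, 1, 0.9, 0.3, 0, 0, 0.4],
  [0, 1, 0.9, 0.3, 0, 0, 0.4],
  [0, 1, 0.9, 0.3, 0, 0, 0.4],
  [0, 1, 0.9, 0.3, 0, 0, 0.4],
  [0, 1, 0.9, 0.3, 0, 0, 0.4],
  [0, 1, 0.9, 0.3, 0, 0, 0.4],
  [0, 1, 0.9, 0.3, 0, 0, 0.4],
  [0, 0.5, 1, 0, 0, 0, 0.4],
  [0, 0.4, 1, 0, 0, 0, 0.4],
])

```text
t: 1.1
tcp_pos: [0.4773, -0.3481, 0.2825]
tool_rot: [-0.775, 1.719, -1.719]
ft_force: [0.6, 0.1, -1.0]
width: 0.997
```

jog_arm([
  [0, 0, 1, 0, 0, 0, 0.4],
  [0, 0, 1, 0, 0, 0, 0.4],
  [0, 0, 1, 0, 0, 0, 0.4],
  [0, 0, 1, 0, 0, 0, 0.4],
  [0, 0, 1, 0, 0, 0, 0.4],
  [0, 0, 1, 0, 0, 0, 0.4],
  [0, 0, 1, 0, 0, 0, 0.4],
  [0, 0, 1, 0, 0, 0, 0.4],
  [0, 0, 1, 0, 0, 0, 0.4],
  [0, 0, 1, 0, 0, 0, 0.4],
  [0, 0, 1, 0, 0, 0, 0.4],
  [0, 0, 1, 0, 0, 0, 0.4],
])

```text
t: 2.1
tcp_pos: [0.4757, -0.108, 0.2822]
tool_rot: [-1.049, 1.432, -1.43]
ft_force: [-0.2, -0.4, 0.3]
width: 1.002
```

jog_arm([
  [0, 0, 1, 0, 0, 0, 0.4],
  [0, 0, 1, 0, 0, 0, 0.4],
  [0, 0, 1, 0, 0, 0, 0.4],
  [0, 0, 1, 0, 0, 0, 0.4],
  [0, 0, 1, 0, 0, 0, 0.4],
  [0, -0.25, 1, 0, 0, 0, 0.4],
  [0, -0.25, 1, 0, 0, 0, 0.4],
  [0, -0.5, 1, 0, 0, 0, 0.4],
  [0, -0.5, 1, 0, 0, 0, 0.4],
  [0, -0.5, 1, 0, 0, 0, 0.4],
  [0, -0.5, 1, 0, 0, 0, 0.4],
  [0, 0, 1, 0, 0, 0, 0.4],
])

```text
t: 3.1
tcp_pos: [0.4234, 0.1318, 0.2821]
tool_rot: [-1.263, 1.128, -1.124]
ft_force: [0.0, -1.2, -1.2]
width: 1.003
```

jog_arm([
  [0, 0, 1, 0, 0, 0, 0.4],
  [0, 0, 1, 0, 0, 0, 0.4],
  [0, 0, 1, 0, 0, 0, 0.4],
  [0, 0, 1, 0, 0, 0, 0],
  [0, 0, 1, 0, 0, 0, 0],
  [0, 0, 0, 0, 0, 0, 0],
  [0, 0, 0, 0, 0, 0, 0],
])

```text
t: 3.68
tcp_pos: [0.4257, 0.2313, 0.2822]
tool_rot: [-1.306, 1.047, -1.047]
ft_force: [-0.6, 0.2, -0.1]
width: 0.997
```

Run:
```python
from h import *
need((.426,.293,.25),12.8)
cal=env.get_calibration("wrist"); np.save("cal.npy",cal,allow_pickle=True)
a=env.snapshot("wrist"); cv2.imwrite("pics/w1.png",a)
print(proj("wrist",(.426,.293,.138)),proj("wrist",(.426,.293,.088)))
```

```text
turn [ 0.04 -0.05  0.27] rows [ 0.008 -0.01   0.055]
turn [-8.0000e-02 -7.0000e-02 -1.7973e+02] rows [-1.6000e-02 -1.3000e-02 -3.5945e+01]
tcp [0.4257 0.2313 0.2822] d rows [ 0.016  3.087 -1.608] F [-0.59  0.19 -0.14] w 0.997 t 3.68 q [ 0.27  0.26  1.7  -0.    1.18  0.05]
[295.99951379 131.04044806] [294.02328996 127.23127453]
```

View pics/w1.png

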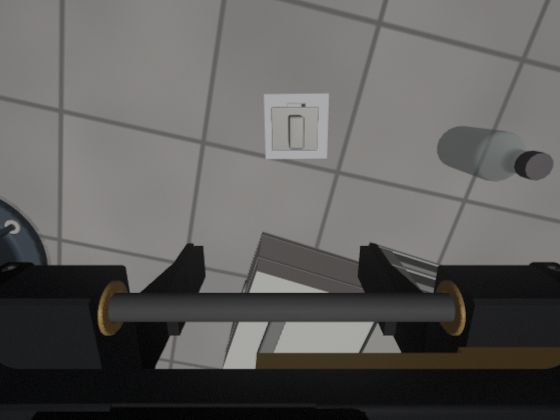

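The wrist view shows the tab at (296,132), within a pixel of the prediction, with its yaw aligned. I'll go to the grasp.

jog_arm([
  [0, 0, 1, 0, 0, 0, 0.05],
  [0, 0.02, 1, -0.3, 0, 0, 0],
  [0, 0, 1, -1, 0, 0, 0],
  [0, 0, 0.09, -1, 0, 0, 0],
  [0, 0, 0, -1, 0, 0, 0],
  [0, 0, 0, -1, 0, 0, 0],
  [0, 0, 0, -1, 0, 0, 0],
  [0, 0, 0, -1, 0, 0, 0],
  [0, 0, 0, -1, 0, 0, 0],
  [0, 0, 0, -1, 0, 0, 0],
  [0, 0, 0, -0.5, 0, 0, 0],
  [0, 0, 0, 0, 0, 0, 0],
])

```text
t: 4.73
tcp_pos: [0.4253, 0.291, 0.1046]
tool_rot: [-1.31, 1.049, -1.045]
ft_force: [-0.4, -0.2, 0.2]
width: 0.996
```

```bash
python3 -c "
from h import *
need((.426,.293,.096),12.8)"
```

```text
turn [ 0.13 -0.28  0.23] rows [ 0.026 -0.056  0.046]
turn [  -0.44   -0.2  -179.77] rows [ -0.088  -0.04  -35.954]
tcp [0.4253 0.291  0.1046] d rows [ 0.037  0.099 -0.429] F [-0.35 -0.17  0.23] w 0.996 t 4.73 q [ 0.38  0.56  1.81 -0.    0.77  0.16]
```

jog_arm([
  [0, 0.04, 0.1, -0.43, 0.02, -0.05, 0.04],
  [0, 0, 0, 0, 0, 0, 0],
  [1, 0, 0, 0, 0, 0, 0],
  [1, 0, 0, 0, 0, 0, 0],
  [1, 0, 0, 0, 0, 0, 0],
  [1, 0, 0, 0, 0, 0, 0],
  [1, 0, 0, 0, 0, 0, 0],
  [1, 0, 0, 0, 0, 0, 0],
  [1, 0, 0, 0, 0, 0, 0],
  [1, 0, 0, 0, 0, 0, 0],
  [1, 0, 0, 0, 0, 0, 0],
  [1, 0, 0, 0, 0, 0, 0],
], force=35)

```text
t: 5.73
tcp_pos: [0.4273, 0.2946, 0.0979]
tool_rot: [-1.303, 1.04, -1.044]
ft_force: [-0.8, -0.0, 0.8]
width: 0.329
```

jog_arm([
  [1, 0, 0, 0, 0, 0, 0],
  [1, 0, 0, 0, 0, 0, 0],
  [1, 0, 0, 0.3, 0, 0, 0],
  [1, 0, 0, 0.5, 0, 0, 0],
  [1, 0, 0, 0.5, 0, 0, 0],
  [1, 0, 0, 0.5, 0, 0, 0],
  [1, 0, 0, 0.5, 0, 0, 0],
  [1, 0, 0, 0.7, 0, 0, 0],
  [1, 0, 0, 1, 0, 0, 0],
  [1, 0, 0, 1, 0, 0, 0],
  [1, 0, 0, 1, 0, 0, 0],
  [1, 0, 0, 1, 0, 0, 0],
])

```text
t: 6.73
tcp_pos: [0.4272, 0.2946, 0.24]
tool_rot: [-1.302, 1.039, -1.044]
ft_force: [0.0, -0.3, -0.9]
width: 0.157
```

```bash
python3 -c "
from h import *
need((.565,.039,.25),-6)"
```

```text
turn [ -0.07   0.32 -18.85] rows [-0.014  0.063 -3.77 ]
turn [-4.5000e-01 -1.0000e-01  1.6115e+02] rows [-9.000e-02 -2.000e-02  3.223e+01]
tcp [0.4272 0.2946 0.24  ] d rows [  6.891 -12.779   0.5  ] F [ 0.04 -0.31 -0.9 ] w 0.157 t 6.73 q [ 0.39  0.36  1.68 -0.    1.1   0.16]
```

jog_arm([
  [1, 0, -0.6, 0.8, 0, 0, -0.3],
  [1, 0.6, -1, 0, 0, 0, -0.4],
  [1, 0.7, -1, 0, 0, 0, -0.4],
  [1, 0.7, -1, 0, 0, 0, -0.4],
  [1, 0.7, -1, 0, 0, 0, -0.4],
  [1, 0.7, -1, 0, 0, 0, -0.4],
  [1, 0.7, -1, 0, 0, 0, -0.4],
  [1, 0.7, -1, 0, 0, 0, -0.4],
  [1, 0.7, -1, 0, 0, 0, -0.4],
  [1, 0.7, -1, 0, 0, 0, -0.2],
  [1, 0.4, -1, 0, 0, 0, 0],
  [1, 0.3, -1, 0, 0, 0, 0],
])

```text
t: 7.73
tcp_pos: [0.5662, 0.0615, 0.255]
tool_rot: [-1.156, 1.277, -1.284]
ft_force: [-0.1, 1.3, -0.4]
width: 0.158
```

jog_arm([
  [1, 0.4, -0.7, 0, 0, 0, 0],
  [1, 0.2, -0.4, 0, 0, 0, 0],
  [1, 0, 0, 0, 0, 0, 0],
  [1, 0, 0, 0, 0, 0, 0],
])

```text
t: 8.07
tcp_pos: [0.5772, 0.0409, 0.2541]
tool_rot: [-1.156, 1.279, -1.283]
ft_force: [-0.5, 0.6, -1.5]
width: 0.161
```

Run:
```python
from h import *
need((.565,.039,.21),-6)
t=env.state()["tcp_pos"]
s=env.snapshot("side"); a=env.snapshot("top")
p=t-np.array([0,0,.078]); print("blade end pred side",proj("side",p),"tcp",proj("side",t))
out=np.zeros((500,800,3),np.uint8)
out[:500,:400]=cv2.resize(s[150:275,220:320],None,fx=4,fy=4,interpolation=cv2.INTER_CUBIC)
out[:400,400:]=cv2.resize(a[110:260,190:340],(400,400))
cv2.imwrite("pics/c2.png",out)
```

```text
turn [-0.06  0.25 -0.31] rows [-0.012  0.05  -0.062]
turn [-3.9000e-01 -9.0000e-02  1.7969e+02] rows [-7.9000e-02 -1.9000e-02  3.5938e+01]
tcp [0.5772 0.0409 0.2541] d rows [-0.609 -0.097 -2.207] F [-0.53  0.58 -1.46] w 0.161 t 8.07 q [-0.12  0.43  1.52  0.    1.19 -0.02]
blade end pred side [236.4625227  205.92552618] tcp [234.13961624 177.92319707]
```

View pics/c2.png

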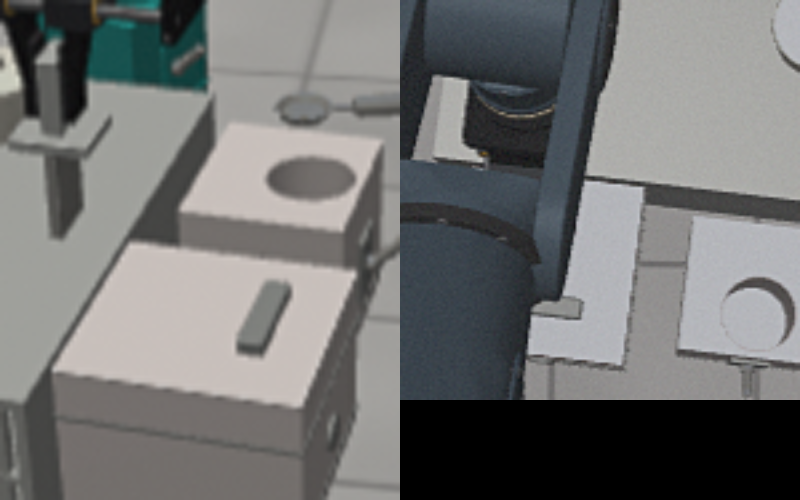

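The gauge is held upright and its blade end is close to the prediction (236,209), near the narrow gap. I'll correct x and then press down gently.

jog_arm([
  [1, -0.6, -0.1, 0, 0, 0.05, -0.06],
  [1, 0, 0, 0, 0, 0, 0],
  [1, 0, 0, -0.7, 0, 0, 0],
  [1, 0, 0, -0.7, 0, 0, 0],
  [1, 0, 0, -0.5, 0, 0, 0],
  [1, 0, 0, -0.3, 0, 0, 0],
  [1, 0, 0, -0.2, 0, 0, 0],
  [1, 0, 0, 0, 0, 0, 0],
])

```text
t: 8.83
tcp_pos: [0.565, 0.039, 0.2051]
tool_rot: [-1.159, 1.286, -1.284]
ft_force: [-0.5, 0.8, -0.8]
width: 0.157
```

Run:
```python
from h import *
need((.565,.039,.198),-6)
cv2.imwrite("pics/w2.png",env.snapshot("wrist"))
cal=env.get_calibration("wrist")
for p in [(.5625,.039,.12),(.5676,.039,.12),(.5558,-.036,.12),(.5693,.1138,.12)]: print(proj("wrist",p))
```

```text
turn [-0.03 -0.07 -0.07] rows [-0.006 -0.015 -0.014]
turn [ 1.2000e-01 -5.0000e-02  1.7993e+02] rows [ 2.3000e-02 -1.0000e-02  3.5986e+01]
tcp [0.565  0.039  0.2051] d rows [ 0.001  0.001 -0.357] F [-0.46  0.81 -0.84] w 0.157 t 8.83 q [-0.13  0.47  1.6   0.    1.07 -0.03]
[277.92671253 212.97993735]
[284.09967792 212.37584515]
[279.36236668 292.62739906]
[276.3768148  118.31253129]
```

View pics/w2.png

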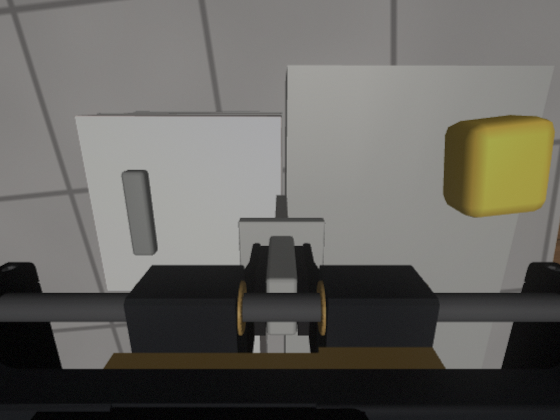

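Run:
```python
from h import *
a=cv2.imread("pics/w2.png",0).astype(int)
for r in(130,150,170,185,192,198,203,208,213): print(r,a[r,270:294])
for z in(.127,.12): print([proj("wrist",(.565+x,.059,z))[:2].round(1) for x in(-.004,.004)], proj("wrist",(.567,.1,z)).round(1))
```

```text
130 [166 165 166 166 166 166 165 167 165 166 154 122 126 130 120  84  85 134
 150 151 151 152 152 152]
150 [167 165 167 166 166 166 166 165 166 166 155 121 124 131 121  84  97 149
 149 149 148 148 149 150]
170 [166 166 165 167 166 166 167 166 167 167 157 128 112  98  93  72  96 147
 146 147 147 147 148 147]
185 [166 166 166 166 166 166 166 167 165 166 156 125 120 127 115  75 103 144
 144 145 145 145 144 146]
192 [166 166 166 166 166 165 165 167 166 166 155 121 119 127 114  74 103 144
 144 143 144 144 144 144]
198 [165 166 166 166 165 151  94  62  61  62  63  62  62  60  62  61  82 124
 143 142 144 143 143 143]
203 [165 165 165 166 165 147  76  62  62  61  62  62  62  62  61  61  76 115
 143 142 142 143 142 142]
208 [164 165 165 165 166 144  61  61  61  60  60  62  61  62  60  61  68 105
 142 142 141 142 142 142]
213 [164 165 166 165 157 117  61  61  62  61  62  61  62  61  61  62  63  95
 142 141 142 141 142 141]
[array([273.2, 192. ]), array([283.4, 191. ])] [275.2 138.2]
[array([273.4, 189.7]), array([283.3, 188.7])] [275.3 137.3]
```

Relative to the blade, the gap centre (column 283.5) sits about 1.8 mm further in +x than the blade (281.2). I'll shift and then press.

jog_arm([
  [1, 0.09, 0, 0, 0, 0, 0],
  [1, 0, 0, -0.2, 0, 0, 0],
  [1, 0, 0, -0.1, 0, 0, 0],
  [1, 0, 0, 0, 0, 0, 0],
])

```text
t: 9.22
tcp_pos: [0.567, 0.0386, 0.1997]
tool_rot: [-1.158, 1.286, -1.285]
ft_force: [0.3, -0.4, -1.5]
width: 0.155
```

jog_arm([
  [1, 0, 0, -0.05, 0, 0, 0],
  [1, 0, 0, -0.05, 0, 0, 0],
  [1, 0, 0, 0, 0, 0, 0],
])

```text
t: 9.47
tcp_pos: [0.5673, 0.0386, 0.198]
tool_rot: [-1.158, 1.285, -1.285]
ft_force: [0.8, 0.4, -1.2]
width: 0.161
```

jog_arm([
  [1, 0, 0, -0.05, 0, 0, 0],
  [1, 0, 0, -0.05, 0, 0, 0],
  [1, 0, 0, 0, 0, 0, 0],
])

```text
t: 9.72
tcp_pos: [0.5674, 0.0386, 0.1979]
tool_rot: [-1.157, 1.284, -1.286]
ft_force: [-3.0, -0.4, 8.9]
width: 0.159
```

jog_arm([
  [1, 0, 0, -0.05, 0, 0, 0],
  [1, 0, 0, -0.05, 0, 0, 0],
  [1, 0, 0, 0, 0, 0, 0],
])

```text
t: 9.97
tcp_pos: [0.5675, 0.0386, 0.1978]
tool_rot: [-1.157, 1.283, -1.286]
ft_force: [-4.5, -0.2, 19.0]
width: 0.158
```

Run:
```python
from h import *
need((.537,-.143,.25),-6)
a=env.snapshot("wrist"); cv2.imwrite("pics/w3.png",a); a=cv2.cvtColor(a,6).astype(int)
for r in(150,180,188,194,200,206): print(r,a[r,270:294])
```

```text
turn [ 0.01  0.13 -0.06] rows [ 0.003  0.026 -0.012]
turn [-2.1000e-01  2.0000e-02  1.7994e+02] rows [-4.1000e-02  4.0000e-03  3.5988e+01]
tcp [0.5675 0.0386 0.1978] d rows [-1.525 -9.082  2.609] F [-4.53 -0.22 18.98] w 0.158 t 9.97 q [-0.13  0.48  1.6   0.    1.05 -0.02]
150 [166 166 166 166 166 167 163 140 105 123 132 126 108 118 150 149 150 149
 150 151 150 150 150 150]
180 [166 167 167 167 167 166 162 137 103 120 127 118 102 130 146 147 145 146
 146 146 146 147 146 145]
188 [166 167 167 167 166 167 162 139 102 120 128 118 102 129 144 145 145 145
 145 145 145 145 145 145]
194 [167 167 166 167 165 164 153 128  96 112 117 108  95 117 133 134 140 144
 144 145 145 143 144 145]
200 [167 166 166 166 167 145  61  62  61  62  62  61  61  62  61  64  97 143
 143 143 142 143 144 143]
206 [167 166 166 167 157 116  61  61  61  61  61  61  62  61  62  61  84 130
 143 143 143 143 143 143]
```

jog_arm([
  [1, 0, 0, 0, 0, 0, 0],
  [1, 0, 0, 0, 0, 0, 0],
  [1, 0, 0, 0, 0, 0, 0],
])

```text
t: 10.27
tcp_pos: [0.5675, 0.0386, 0.1978]
tool_rot: [-1.157, 1.283, -1.286]
ft_force: [-4.7, -0.2, 19.4]
width: 0.161
```

The blade jammed at the narrow gap with its end held at the top level. The push was 19 N and it was centred within 1 mm. I'll lift and move across to the wide gap.

jog_arm([
  [1, 0, 0, 0.4, 0, 0, 0],
  [1, 0, 0, 0.8, 0, 0, 0],
  [1, 0, 0, 1, 0, 0, 0],
  [1, 0, -0.5, 0.4, 0, 0, 0],
  [1, -0.2, -1, 0, 0, 0, 0],
  [1, -0.2, -1, 0, 0, 0, 0],
  [1, -0.2, -1, 0, 0, 0, 0],
  [1, -0.2, -1, 0, 0, 0, 0],
  [1, -0.2, -1, 0, 0, 0, 0],
  [1, -0.2, -1, 0, 0, 0, 0],
  [1, -0.2, -1, 0, 0, 0, 0],
  [1, -0.08, -1, 0, 0, 0, 0],
])

```text
t: 11.27
tcp_pos: [0.5366, -0.1329, 0.2455]
tool_rot: [-1.158, 1.286, -1.285]
ft_force: [0.5, 0.3, -1.2]
width: 0.162
```

jog_arm([
  [1, 0, -0.58, 0, 0, 0, 0],
  [1, 0, 0, -0.5, 0, 0, 0],
  [1, 0, 0, -0.8, 0, 0, 0],
  [1, 0, 0, -0.7, 0, 0, 0],
  [1, 0, 0, 0, 0, 0, 0],
  [1, 0, 0, 0, 0, 0, 0],
])

```text
t: 11.77
tcp_pos: [0.5368, -0.1419, 0.2047]
tool_rot: [-1.159, 1.288, -1.282]
ft_force: [-0.2, -0.3, -0.6]
width: 0.155
```

Run:
```python
from h import *
need((.538,-.143,.205),-6)
a=env.snapshot("wrist"); cv2.imwrite("pics/w4.png",a)
```

```text
turn [-0.12 -0.14 -0.08] rows [-0.023 -0.028 -0.016]
turn [  0.22  -0.18 179.92] rows [ 0.044 -0.036 35.984]
tcp [ 0.5368 -0.1419  0.2047] d rows [ 0.059 -0.056  0.017] F [-0.21 -0.28 -0.56] w 0.155 t 11.77 q [-0.46  0.46  1.63  0.    1.06 -0.36]
```

View pics/w4.png

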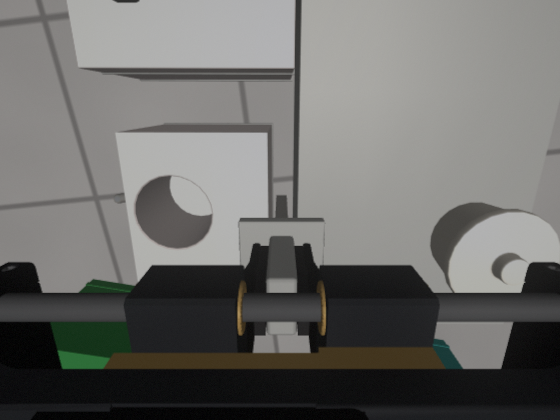

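The gap runs from column 269.5 (warmer) to 299 (tiers), with the blade at 276–287. I'll shift about 2 mm in +x and slide it down.

jog_arm([
  [1, 0.1, 0, 0, -0.02, -0.03, 0],
  [1, 0, 0, 0, 0, 0, 0],
  [1, 0, 0, -0.4, 0, 0, 0],
  [1, 0, 0, -0.4, 0, 0, 0],
  [1, 0, 0, -0.4, 0, 0, 0],
  [1, 0, 0, -0.4, 0, 0, 0],
  [1, 0, 0, 0, 0, 0, 0],
])

```text
t: 12.4
tcp_pos: [0.5381, -0.1423, 0.1717]
tool_rot: [-1.159, 1.287, -1.284]
ft_force: [0.5, 0.7, -1.2]
width: 0.163
```

jog_arm([
  [1, 0, 0, -0.4, 0, 0, 0],
  [1, 0, 0, -0.4, 0, 0, 0],
  [1, 0, 0, -0.4, 0, 0, 0],
  [1, 0, 0, -0.3, 0, 0, 0],
  [1, 0, 0, -0.1, 0, 0, 0],
  [1, 0, 0, 0, 0, 0, 0],
])

```text
t: 12.9
tcp_pos: [0.5391, -0.1428, 0.1411]
tool_rot: [-1.158, 1.284, -1.287]
ft_force: [-0.5, -1.2, -1.2]
width: 0.16
```

jog_arm([
  [1, 0, 0, -0.1, 0, 0, 0],
  [1, 0, 0, -0.05, 0, 0, 0],
  [1, 0, 0, 0, 0, 0, 0],
])

```text
t: 13.15
tcp_pos: [0.5397, -0.143, 0.139]
tool_rot: [-1.157, 1.282, -1.288]
ft_force: [-0.8, 0.1, -1.6]
width: 0.157
```

jog_arm([
  [1, 0, 0, -0.05, 0, 0, 0],
  [1, 0, 0, -0.05, 0, 0, 0],
  [1, 0, 0, 0, 0, 0, 0],
])

```text
t: 13.4
tcp_pos: [0.5399, -0.1431, 0.138]
tool_rot: [-1.157, 1.281, -1.289]
ft_force: [-0.7, 1.0, 4.5]
width: 0.157
```

Shoulder contact came at TCP z 0.138, as predicted. I'll release and retreat.

jog_arm([
  [1, 0, 0, 0.02, 0, 0, 0],
  [0.5, 0, 0, 0, 0, 0, 0],
  [0.5, 0, 0, 0, 0, 0, 0],
  [0.5, 0, 0, 0, 0, 0, 0],
  [0.5, 0, 0, 0, 0, 0, 0],
  [0.5, 0, 0, 0, 0, 0, 0],
  [0.5, 0, 0, 0, 0, 0, 0],
  [0.5, 0, 0, 0, 0, 0, 0],
  [0.5, 0, 0, 0, 0, 0, 0],
])

```text
t: 14.15
tcp_pos: [0.5396, -0.143, 0.1373]
tool_rot: [-1.157, 1.283, -1.288]
ft_force: [-0.1, -1.1, 0.2]
width: 0.495
```

jog_arm([
  [0.5, 0, 0, 0.3, 0, 0, 0],
  [0.5, 0, 0, 0.5, 0, 0, 0],
  [0.5, 0, 0, 0.8, 0, 0, 0],
  [0.5, 0, 0, 1, 0, 0, 0],
  [0.5, 0, 0, 1, 0, 0, 0],
  [0.5, 0, 0, 1, 0, 0, 0],
  [0.5, 0, 0, 1, 0, 0, 0],
  [0.5, 0, 0, 1, 0, 0, 0],
  [0.5, 0, 0, 0, 0, 0, 0],
])

```text
t: 14.9
tcp_pos: [0.5421, -0.1441, 0.2747]
tool_rot: [-1.153, 1.273, -1.295]
ft_force: [1.3, -0.7, 0.1]
width: 0.498
```

Run:
```python
from h import *
need((.538,-.143,.205),-6)
w=env.snapshot("wrist"); s=env.snapshot("side")
out=np.zeros((420,800,3),np.uint8); out[:,:400]=w[:,80:480]
out[:400,400:]=cv2.resize(s[160:360,145:345],(400,400)); cv2.imwrite("pics/f.png",out)
```

```text
turn [ 0.34  0.7  -0.06] rows [ 0.069  0.14  -0.011]
turn [ -1.1    0.54 179.94] rows [-0.22   0.108 35.988]
tcp [ 0.5421 -0.1441  0.2747] d rows [-0.207  0.053 -3.486] F [ 1.3  -0.65  0.06] w 0.498 t 14.9 q [-0.46  0.38  1.54  0.    1.21 -0.36]
```

View pics/f.png

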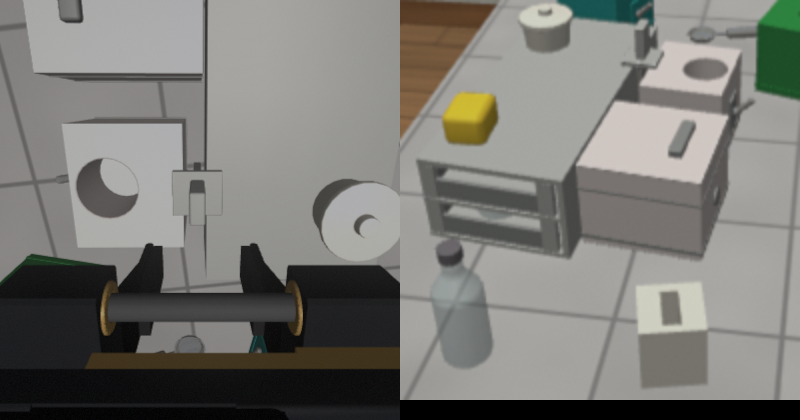

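The shoulder (columns 172–222) spans the gap (185–206) and rests on both tops, the gauge is upright, the bottle is still standing, and the arm is clear.

```bash
python3 -c "
from h import *
print(env.finish_job())"
```

```text
the job is handed in; nothing more can be done
None
```

The job is done in the order asked and handed in at about 15 s of the 42 s allowed.

- **Narrow gap:** I pressed the blade's end upright onto the gap behind the steriliser. It stopped at the top level under about 19 N and would not enter. It was centred on the gap to within about 1 mm.
- **Wide gap:** I slid the held blade down behind the bottle warmer. The shoulder met the tops at the predicted height, with about 4.5 N of contact force. I then opened the gripper and lifted clear.

**Last checks:** the wrist picture shows the shoulder lying over both the warmer's and the tiers' tops. The side picture shows the gauge upright and the glass bottle standing where it was. The highest wrist force I read was about 19 N.

**What disagreed:** the gap positions from the top camera were about 2 mm off in x from what the wrist camera showed. I corrected for this before pressing and before sliding the blade in. After the final lift the tool read about 0.8° off vertical, but it had already let go of the gauge.

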